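Clamp a half-lapped rail in a drilling jig and wedge up its overhanging lap

ROBOT

A 6-joint arm with a two-finger parallel gripper is mounted at the origin on a cart in front of the work surface, level with it; the furniture and walls round the work are solid. World frame = base frame: x ahead of the robot, y to its left, z up, the work surface at z = 0. Lengths are in mm, angles in rad, forces in N, time in s.
With the tool pointing down it reaches from about 350 to 775 mm from the base axis. Payload 7.3 kg.
Tool frame: the origin (TCP) lies between the finger pads; the fingertips stand bot.tips_ahead ahead of it and the grasp point (between the pads) lies 6 mm ahead of it (bot.tips_ahead is the distance from the TCP to the fingertips, in mm); z points along the fingers, y is the line along which they close (so a half turn about z gives the same grasp; the last joint's range is limited). The gripper opens to 92 mm and grips with 3 to 60 N. Pads are 19 mm wide; open, the fingers measure 130 mm over their backs; the gripper's body (75 mm by 190 mm) begins 47 mm behind the grasp point.
Start: joints at [1.176, 0.342, 1.524, -0, 1.275, -0.146], TCP at [129.26, 508.856, 251.741] pointing down, gripper open.
Joint ranges: [-2.53, 2.53], [-0.77, 2.02], [0.04, 2.7], [-1, 4.14], [0.28, 2.66], [-3.11, 3.11]. Speed limits (rad/s): [2.57, 2.57, 3.14, 3.14, 3.14, 3.14].

INTERFACE

Orientations are given as [roll, pitch, yaw] about the fixed x, y, z axes, in that order (R = Rz(yaw) Ry(pitch) Rx(roll)).
In Python, from plant import bot gives the robot as it stands. The module is installed in compiled form; this text tells all that it offers.
- The arm moves only by the tool step_arm, never from a script. Its argument "targets" is one flat list of numbers, 7 for each row, row after row: the opening, from 0 (shut) to 1 (fully open), then the shift along the tool's x, y, z each as a share of 100 mm, from -1 to 1, then the turn, a rotation vector about the tool's x, y, z each as a share of pi/4 rad, from -1 to 1. A call has 1 to 20 rows; each row is the pose to reach, as a shift and turn from the pose commanded when the call began, along the tool's axes at that moment; what a row does not reach only later rows make up. A row lasts 1/8 s, in which the tool goes at most 62.5 mm and 10.7 degrees, less where a joint would pass 70% of its speed; a pose out of reach is approached as far as the arm can. A call with a number of a shift or a turn outside -1 to 1 is refused whole. A call with a gripper value outside its range is refused whole. The fingers move at their own pace and stop on an object; the grip force is fixed at half the most. Time passes only in rows, so rows that repeat a pose let the fingers close. It gives the time, the measured TCP pose, the force, the opening and the grip force at its end, in the units of the state.
- bot.get_obs(): the state, without advancing time (a new reading comes with each control period).
- bot.capture(name): name is "side" or "top" or "wrist"; returns (picture, depth): 420x560x3 uint8, blue, green, red; 420x560 float32, mm along the optical axis (not along the pixel's ray), 0 where there is no reading.
- bot.camera_info(name): a dict with "fx", "fy", "cx", "cy" (pixels), "k1" (the pictures are not rectified: a ray, as slopes to the right and down, at radius r is drawn at 1 + k1 r^2 times it, then the intrinsics apply), "camera_from_world" (4x4, takes a point from world to camera coordinates); the wrist camera has in their place "hand_eye" (4x4, takes a point from camera to tool coordinates, whose origin is the TCP and whose axes are the flange's). Camera axes: x right, y down, z forward; pixel columns grow to the right and rows downward; lengths in mm; the calibration is good to about 2 mm. A picture is of the moment at which its call begins: read the wrist's pose just before it. camera_info takes no time and is no camera call.
- bot.close_job(): hands the job in; it is judged then, once.
The state is a dict: "time": time; "joint_positions": joint angles; "dq": joint speeds; "tau": joint torques, N m; "tool_pos": TCP position; "tcp_rot": TCP orientation; "contact_force": force on the tool from outside, world axes, zero at the start; "moment": the same for the moment, N m; "grip_width": finger opening in mm; "finger_force": force on a finger pad.
Only numpy, scipy, OpenCV 4.12 (cv2) and the standard library are available. Lean on these libraries where they do the work, as an engineer would, in place of code of your own. Each camera call takes 0.05 s, during which the arm holds its last target. There are 200 camera calls.

TASK

Set the half-lapped rail up for drilling in the jig on the bench: lift the toggle clamp's lever to open it, lay the rail with its thick end under the clamp, snug against the fence and the end stop with the lap overhanging towards you, then press the lever fully down to clamp it. After that, take whichever of the two wooden wedges is thick enough, and push it thin end first straight in under the middle of the lap's open side (opposite the fence) until it jams tight; leave it there with the rail still clamped.

Things in the scene. Friction and masses are not known exactly. Their poses are not given: they have to be found in the camera images.
- jig: fixed drilling jig: plywood base 18 mm thick (x -95 to +170, y -63 to +72 mm, and a wing to y = +117 for x -95 to +15), dark wood fence 12 mm high, inner face y = -29 (x -80 to +70); end stop 18 mm high, near face x = +80; steel toggle clamp beyond it. Origin: on the bench under the middle of the rail's place; x along that place, away from the robot, y left, z up
- rail_seat (a point): where the middle of the rail's underside belongs: on the base board's top, 18 mm above the jig's origin, axes as the jig's; the seated rail covers x -80 to +80, y -29 to +29 mm
- clamp_lever (a joint): clamp's hand lever: 0 = fully down, level, clamped; 1.20 rad = lifted, open. Starts down, stays where left, but on a rail it must be pressed below 0.04 to snap shut (else springs back to about 0.2); up to 14 N at the grip. Its arm rises to upright (165 mm high) only at 1.2, less leans over the rail's far end; its sprung rubber foot presses the rail at jig x = +20, y = 0 mm, about 35 N
- lever_pivot (a point): the lever's hinge pin, 145 mm from the jig's origin along jig x, 74 mm above the bench; it runs along jig y. The lever points to jig +x (away from the robot) when down and swings up and towards the robot as it opens. Steel cheeks round the pin reach 82 mm, the closed clamp 100 mm, above the bench
- lever_grip (a point): where to hold the lever, 75 mm from its pin: a black plastic sleeve 64 mm long, 18 mm wide (along jig y), 16 mm thick, its centre line through the pin; can be pinched from above across its width
- rail: pale wooden rail with a half lap, 160 x 58 x 44 mm, 0.3 kg. Origin: middle of the underside outline; x along its length, z up. Full 44 mm thick for x = -10 to +80 mm; for x = -80 to -10 only the upper 23 mm remain (the lap, underside at z = 21). Lies this way up, x within 0.3 rad of world x; seated, its x points along the jig's x
- lap_edge (a point): middle of the lower edge of the lap's left side, at (-45, +29, +21) mm in the rail's frame, axes as the rail's; 39 mm above the bench when the rail is seated. The wedge goes under it along the rail's -y, centred on it, its flat side on the base board
- thick_wedge: thicker of two plain wooden wedges: 105 mm long, 40 mm wide, 13 mm thick at the thin end rising evenly to 34 mm at the heel, 0.1 kg, lying flat. Origin: middle of the underside; thin end at y = -52.5 mm, heel at +52.5. Jams under the 21 mm high lap with about 40 mm in; a push of about 15 N drives it tight, friction then holds it
- thick_wedge_tip (a point): middle of the lower edge of the thick wedge's thin end, axes as the wedge's
- thin_wedge: the thinner, smaller wedge: 90 mm long, 32 mm wide, 4 mm at the thin end rising to 15 mm at the heel, so it never fills the 21 mm gap. Origin: middle of the underside, thin end towards -y. The two may have changed places

How it is judged:
By the outcome, as a careful person would: the job done as asked, in the order asked, and still so for the second after the job is handed in, with the robot touching nothing.
It also fails if it takes over 72 s, if anything falls off the work surface, if the arm or the gripper's body presses on something with over 40 N, if the wrist force passes 120 N, or if a joint passes its speed limit or range.

## Working session

There is one attempt and no reset: what is moved stays moved. The work goes in short steps, Python scripts to look and compute and a tool call to move; the robot and the scene stay as the last step left them, time stands still between calls to the robot, and variables do not carry over. Pictures are saved under pics/ and viewed, at most 10 in all, crops included, and the job is handed in when it is done.

Besides the shell and the picture viewer there is one more tool, called as name(argument=value, ...) on one line, values as JSON. step_arm: Moves the arm, as the interface text tells. Shift numbers are shares of 100 mm and turn numbers shares of pi/4 rad, none past 1 either way. Its arguments: {"type":"object","properties":{"targets":{"type":"array"}},"required":["targets"]}

```bash
mkdir -p pics; cat > h.py <<'E'
import numpy as np, cv2
from plant import bot
from scipy.spatial.transform import Rotation as R
def Twc(n,o=None):
    c=bot.camera_info(n)
    if 'hand_eye' in c:
        T=np.eye(4);T[:3,:3]=R.from_euler('xyz',o['tcp_rot']).as_matrix();T[:3,3]=o['tool_pos'];return c,T@np.array(c['hand_eye'])
    return c,np.linalg.inv(np.array(c['camera_from_world']))
def cloud(n):
    o=bot.get_obs();im,d=bot.capture(n);c,T=Twc(n,o)
    v,u=np.mgrid[0:d.shape[0],0:d.shape[1]]
    xd=(u-c['cx'])/c['fx'];yd=(v-c['cy'])/c['fy'];x,y=xd.copy(),yd.copy()
    for _ in range(8):
        s=1+c['k1']*(x*x+y*y);x,y=xd/s,yd/s
    P=np.stack([x*d,y*d,d],-1)@T[:3,:3].T+T[:3,3];P[d==0]=np.nan
    return im,P
E
python3 - <<'E'
from h import *
o=bot.get_obs();print(o,bot.tips_ahead)
for n in('top','side'):
    im,P=cloud(n);cv2.imwrite(f'pics/{n}0.png',im);np.savez(f'{n}0.npz',im=im,P=P)
    c,T=Twc(n);print(n,T.round(2),{k:c[k] for k in('fx','cx','cy','k1')})
E
```

```text
{'time': 0.0, 'joint_positions': array([ 1.17599146e+00,  3.42703356e-01,  1.52504263e+00, -4.44133412e-05,
        1.27541155e+00, -1.46020341e-01]), 'dq': array([-7.49317395e-06, -6.48147523e-04,  1.25539946e-03, -7.29938275e-04,
       -1.18880672e-03,  4.37108413e-04]), 'tau': array([ 1.20613977e-04, -4.31247103e+01, -2.44214165e+01,  7.18348590e-02,
        5.60313673e-02, -1.62946899e-04]), 'tool_pos': array([129.11930168, 508.4753923 , 251.04605583]), 'tcp_rot': array([-3.14003824e+00, -1.85676329e-04,  2.89282094e+00]), 'contact_force': array([ 0.11194252, -0.53060213, -0.16207564]), 'moment': array([-0.00282896, -0.04908439,  0.00774328]), 'finger_force': 0.0, 'grip_width': 91.9293310090107} 25.0
top [[-1.00000e-02 -9.90000e-01  1.10000e-01  4.55320e+02]
 [-1.00000e+00  1.00000e-02 -2.00000e-02  8.34100e+01]
 [ 1.00000e-02 -1.10000e-01 -9.90000e-01  1.07246e+03]
 [ 0.00000e+00  0.00000e+00  0.00000e+00  1.00000e+00]] {'fx': 395.3496074226042, 'cx': 274.7159235930585, 'cy': 213.2738950605106, 'k1': -0.07042245997639887}
side [[-9.30000e-01 -2.20000e-01  2.80000e-01  1.12020e+02]
 [-3.50000e-01  5.40000e-01 -7.60000e-01  1.27902e+03]
 [ 1.00000e-02 -8.10000e-01 -5.90000e-01  9.92060e+02]
 [ 0.00000e+00  0.00000e+00  0.00000e+00  1.00000e+00]] {'fx': 505.26474804525714, 'cx': 275.53183465562023, 'cy': 213.86327110855888, 'k1': -0.05553049445174782}
```

View pics/top0.png

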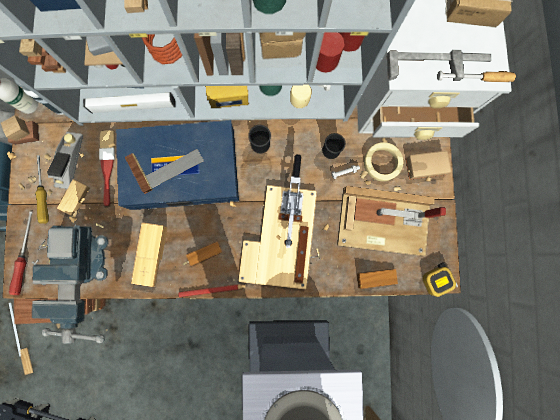

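View pics/side0.png

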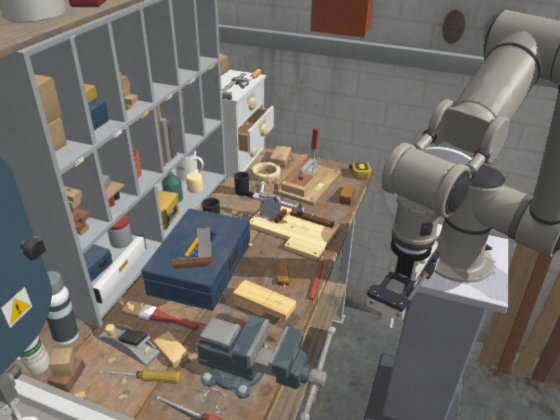

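The top view shows the jig at about (278,235) with its lever at (296,170), the rail at (148,253), and the two wedges at (203,253) and (378,278). The assembly at (385,215) is a separate decoy. In the side view the same rail is at (264,299) and the jig at (292,235).

```bash
cat > fit.py <<'E'
from h import *
def blob(P,box,zr):
    (u0,v0,u1,v1)=box;m=np.zeros(P.shape[:2],bool);m[v0:v1,u0:u1]=1
    m&=(P[...,2]>zr[0])&(P[...,2]<zr[1])
    n,l,s,c=cv2.connectedComponentsWithStats(m.astype(np.uint8))
    k=1+np.argmax(s[1:,4]);return P[l==k]
def rect(Q):
    (c,s,a)=cv2.minAreaRect(Q[:,:2].astype(np.float32));return np.round(c,1),np.round(s,1),round(a,2)
E
python3 - <<'E'
from fit import *
D=np.load('top0.npz');P=D['P']
for n,b,z in[('rail',(125,210,172,295),(30,60)),('wL',(180,230,227,275),(5,50)),('wR',(350,260,405,296),(5,50)),('jigboard',(230,175,322,295),(12,24)),('fence',(285,215,322,295),(25,40)),('lever',(285,145,306,182),(60,110)),('all',(230,145,322,295),(40,120))]:
    Q=blob(P,b,z);print(n,len(Q),rect(Q),'z',np.percentile(Q[:,2],[2,25,50,75,98]).round(1),'x',np.percentile(Q[:,0],[1,99]).round(),'y',np.percentile(Q[:,1],[1,99]).round())
    # z-gradient
    A=np.c_[Q,np.ones(len(Q))][:,[0,1,3]];g=np.linalg.lstsq(A,Q[:,2],rcond=None)[0];print('   grad',g.round(3))
b=P[270:290,100:125];print('bench z',np.nanmedian(b[...,2]))
for (u,v) in[(240,285),(262,284),(303,286),(315,187),(296,160),(297,183)]:print((u,v),P[v,u].round(1))
im=D['im'];
c=np.vstack([cv2.resize(im[130:300,120:400],None,fx=2.8,fy=2.8,interpolation=cv2.INTER_CUBIC)]);cv2.imwrite('pics/c0.png',c)
E
```

```text
rail 1420 (array([467.9, 401. ]), array([ 61.1, 159.1]), 81.01) z [35.4 41.9 43.1 44.4 46.9] x [391. 546.] y [362. 436.]
   grad [ 0.     0.031 30.489]
wL 337 (array([468.6, 259.3]), array([32., 86.]), 25.13) z [ 5.3  7.4  9.7 12.1 15.9] x [441. 494.] y [222. 301.]
   grad [-0.04   0.091  4.177]
wR 609 (array([ 398.3, -206. ]), array([ 43.3, 104.5]), 4.62) z [10.1 17.5 22.6 28.3 34.3] x [375. 420.] y [-257. -153.]
   grad [-5.7000e-02  1.5800e-01  7.7159e+01]
jigboard 4585 (array([514.3,  59.8]), array([180.8, 265.4]), 82.66) z [13.5 16.1 17.4 18.8 21.8] x [380. 642.] y [-37. 157.]
   grad [ 2.0000e-03 -1.0000e-03  1.6533e+01]
fence 477 (array([463.5,  -1.4]), array([ 22.3, 149.8]), 82.7) z [25.7 28.  29.3 30.6 33.5] x [391. 536.] y [-18.  16.]
   grad [5.0000e-03 1.0000e-02 2.7149e+01]
lever 201 (array([683.6,  12.7]), array([22.7, 69.7]), 85.13) z [74.1 78.4 80.1 81.5 84.2] x [649. 717.] y [ 0. 25.]
   grad [ 1.800e-02 -4.200e-02  6.807e+01]
all 606 (array([599.5,  20.6]), array([ 35.9, 239.2]), 80.8) z [60.9 77.6 80.6 83.3 94.4] x [484. 716.] y [ 0. 42.]
   grad [-2.2000e-02 -7.1000e-02  9.4975e+01]
bench z -0.2831875330523417
(240, 285) [384.3 160.9   9.6]
(262, 284) [386.6 102.4  16.7]
(303, 286) [379.7  -6.   15. ]
(315, 187) [647.3 -45.9   1.5]
(296, 160) [703.6  10.9  82.3]
(297, 183) [646.    8.6  69.5]
```

View pics/c0.png

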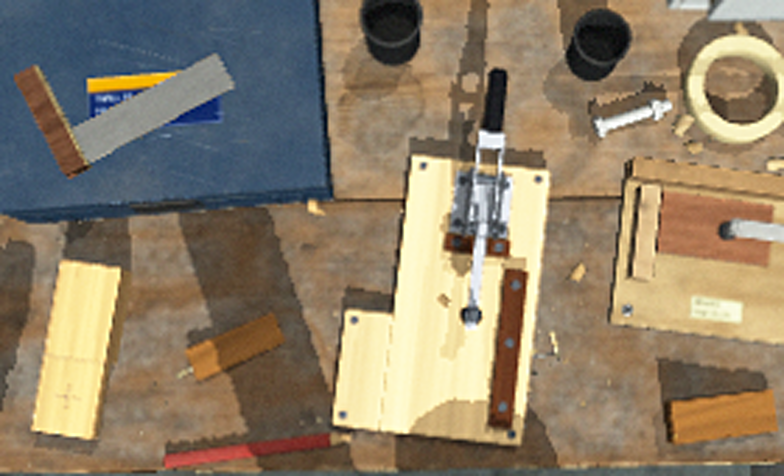

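```bash
cat > mv.py <<'E'
from h import *
import sys,json
JO=np.array([473.7,37.8,0]);JY=-0.128
def J(x,y,z): return R.from_euler('z',JY).apply([x,y,z])+JO
def plan(wps,o=None):
    """wps: (xyz TCP world, R tool). prints per leg, split to <=100 mm/axis: tool shift shares, turn shares"""
    o=o or bot.get_obs();p=np.array(o['tool_pos']);r=R.from_euler('xyz',o['tcp_rot'])
    for q,rt in wps:
        q=np.array(q,float);rt=rt or r;d=r.inv().apply(q-p);t=(r.inv()*rt).as_rotvec()
        d2=rt.inv().apply(q-p);n=int(np.ceil(np.abs(d2).max()/99.5))
        # first do the turn in place with first part if big
        for k in range(max(n,1)):
            a=p+(q-p)*k/max(n,1);b=p+(q-p)*(k+1)/max(n,1);rr=r if k==0 else rt
            s=rr.inv().apply(b-a)/100;tt=(rr.inv()*rt).as_rotvec()/(np.pi/4)
            nr=int(np.ceil(max(np.linalg.norm(b-a)/62.5,np.degrees(np.linalg.norm(tt)*np.pi/4)/10.7)))
            print(s.round(3),tt.round(3),'rows',nr,'->',b.round(0))
        p,r=q,rt
def down(yaw): return R.from_euler('xyz',[np.pi,0,yaw])
E
python3 - <<'E'
from mv import *
plan([((400,270,250),down(3.014)),(J(205,0,220),None)])
print(J(220,0,80))
E
```

```text
[-0.803 -0.411  0.003] [-0.002 -0.    -0.154] rows 2 -> [197. 449. 251.]
[-0.748 -0.505  0.003] [0. 0. 0.] rows 2 -> [265. 389. 251.]
[-0.748 -0.505  0.003] [0. 0. 0.] rows 2 -> [332. 330. 250.]
[-0.748 -0.505  0.003] [0. 0. 0.] rows 2 -> [400. 270. 250.]
[-0.769 -0.553  0.075] [0. 0. 0.] rows 2 -> [469. 205. 242.]
[-0.769 -0.553  0.075] [0. 0. 0.] rows 2 -> [539. 141. 235.]
[-0.769 -0.553  0.075] [0. 0. 0.] rows 2 -> [608.  76. 228.]
[-0.769 -0.553  0.075] [0. 0. 0.] rows 2 -> [677.  12. 220.]
[691.90021931   9.71683261  80.        ]
```

step_arm(targets=[1,-0.8,-0.41,0,0,0,-0.154,1,-0.8,-0.41,0,0,0,-0.154,1,-0.8,-0.41,0,0,0,-0.154])

```text
time: 0.48
tool_pos: [197.7, 448.4, 251.6]
tcp_rot: [-3.141, -0.0, 3.011]
contact_force: [-0.5, -0.0, 1.0]
grip_width: 91.8
finger_force: 0.0
```

step_arm(targets=[1,-0.75,-0.5,0,0,0,0,1,-0.75,-0.5,0,0,0,0,1,-0.75,-0.5,0,0,0,0])

```text
time: 0.85
tool_pos: [265.2, 390.0, 251.6]
tcp_rot: [3.142, -0.0, 3.011]
contact_force: [0.8, 0.5, 0.4]
grip_width: 91.9
finger_force: 0.0
```

step_arm(targets=[1,-0.75,-0.5,0,0,0,0,1,-0.75,-0.5,0,0,0,0,1,-0.75,-0.5,0,0,0,0])

```text
time: 1.23
tool_pos: [332.9, 331.4, 251.6]
tcp_rot: [3.141, -0.0, 3.012]
contact_force: [-0.7, 0.6, -0.0]
grip_width: 91.8
finger_force: 0.0
```

step_arm(targets=[1,-0.75,-0.5,0,0,0,0,1,-0.75,-0.5,0,0,0,0,1,-0.75,-0.5,0,0,0,0])

```text
time: 1.6
tool_pos: [400.8, 272.6, 251.5]
tcp_rot: [3.141, -0.001, 3.013]
contact_force: [-1.1, -0.4, -0.5]
grip_width: 92.0
finger_force: 0.0
```

step_arm(targets=[1,-0.77,-0.55,0.07,0,0,0,1,-0.77,-0.55,0.07,0,0,0,1,-0.77,-0.55,0.07,0,0,0])

```text
time: 1.98
tool_pos: [470.1, 208.3, 244.2]
tcp_rot: [3.141, -0.001, 3.013]
contact_force: [-0.7, -0.1, 0.3]
grip_width: 92.3
finger_force: 0.0
```

step_arm(targets=[1,-0.77,-0.55,0.07,0,0,0,1,-0.77,-0.55,0.07,0,0,0,1,-0.77,-0.55,0.07,0,0,0])

```text
time: 2.35
tool_pos: [539.4, 144.2, 237.2]
tcp_rot: [3.141, -0.001, 3.013]
contact_force: [0.0, 0.1, 0.2]
grip_width: 91.6
finger_force: 0.0
```

step_arm(targets=[1,-0.77,-0.55,0.07,0,0,0,1,-0.77,-0.55,0.07,0,0,0,1,-0.77,-0.55,0.07,0,0,0,1,-0.77,-0.55,0.07,0,0,0])

```text
time: 2.85
tool_pos: [607.5, 81.3, 230.8]
tcp_rot: [3.141, -0.001, 3.016]
contact_force: [0.3, 0.0, -0.0]
grip_width: 92.1
finger_force: 0.0
```

step_arm(targets=[1,-0.77,-0.6,0.07,0,0,0,1,-0.77,-0.6,0.07,0,0,0,1,-0.77,-0.6,0.07,0,0,0,1,-0.77,-0.6,0.07,0,0,0])

```text
time: 3.35
tool_pos: [676.6, 11.6, 224.0]
tcp_rot: [3.141, -0.001, 3.015]
contact_force: [-0.8, 0.3, -0.3]
grip_width: 91.5
finger_force: 0.0
```

```bash
python3 - <<'E'
from mv import *
o=bot.get_obs();print(o['tool_pos'],o['joint_positions'].round(2))
im,P=cloud('wrist');cv2.imwrite('pics/w1.png',im);np.savez('w1.npz',im=im,P=P)
# jig-frame view of points
Q=P.reshape(-1,3)-JO;Q=R.from_euler('z',-JY).apply(np.nan_to_num(Q,nan=-999))
for nm,c in[('sleeve',(Q[:,2]>70)&(Q[:,2]<100)&(Q[:,0]>185)&(abs(Q[:,1])<30)),('board',(Q[:,2]>12)&(Q[:,2]<23)&(Q[:,0]>-120)&(Q[:,0]<200)&(abs(Q[:,1])<90))]:
    q=Q[c];print(nm,len(q),np.percentile(q,[1,50,99],axis=0).round(1) if len(q) else '')
plan([(J(220,0,80),down(3.014))],o)
E
```

```text
[676.58945619  11.55733454 223.99660015] [-0.1   0.65  1.09  0.    1.4  -1.54]
sleeve 1545 [[185.5  -8.9  75.3]
 [213.6  -0.4  80.6]
 [246.2   8.8  82.7]]
board 17542 [[ 36.7 -61.6  15.7]
 [103.4  16.8  17.7]
 [168.4  70.7  21.8]]
[-0.078 -0.     0.72 ] [ 0.001 -0.001  0.002] rows 2 -> [684.  11. 152.]
[-0.077  0.001  0.72 ] [0. 0. 0.] rows 2 -> [692.  10.  80.]
```

View pics/w1.png

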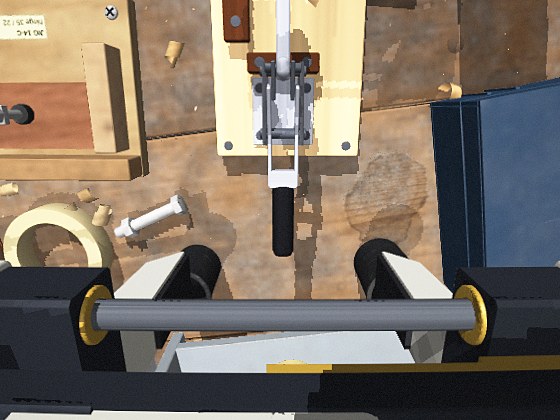

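The wrist view shows the lever's black sleeve at (283,220), in line with the jig as I estimated it. Two cups stand near the fingers, at (195,270) and (375,265), so I'll check they're clear.

```bash
python3 - <<'E'
from mv import *
for f in('top0.npz','side0.npz'):
    P=np.load(f)['P'];Q=R.from_euler('z',-JY).apply(np.nan_to_num(P.reshape(-1,3)-JO,nan=-999))
    for ys in((25,130),(-130,-25)):
        c=(Q[:,2]>50)&(Q[:,2]<250)&(Q[:,0]>175)&(Q[:,0]<300)&(Q[:,1]>ys[0])&(Q[:,1]<ys[1]);q=Q[c];print(f,ys,len(q),np.percentile(q,[1,50,99],axis=0).round(0).tolist() if len(q) else '')
E
```

```text
top0.npz (25, 130) 111 [[258.0, 76.0, 50.0], [267.0, 99.0, 76.0], [299.0, 130.0, 81.0]]
top0.npz (-130, -25) 91 [[266.0, -121.0, 51.0], [276.0, -94.0, 70.0], [299.0, -68.0, 75.0]]
side0.npz (25, 130) 132 [[256.0, 76.0, 51.0], [269.0, 103.0, 67.0], [299.0, 130.0, 80.0]]
side0.npz (-130, -25) 103 [[264.0, -120.0, 51.0], [281.0, -79.0, 63.0], [300.0, -62.0, 76.0]]
```

step_arm(targets=[1,-0.13,0,0.9,0,0,0,1,-0.13,0,0.9,0,0,0,1,-0.13,0,0.9,0,0,0])

```text
time: 3.78
tool_pos: [688.6, 9.5, 131.6]
tcp_rot: [3.141, -0.005, 3.015]
contact_force: [-0.1, -0.7, 0.4]
grip_width: 91.8
finger_force: 0.0
```

step_arm(targets=[1,0,0,0.4,0,0,0,1,0,0,0.54,0,0,0,1,0,0,0.54,0,0,0,0,0,0,0.54,0,0,0,0,0,0,0.54,0,0,0,0,0,0,0.54,0,0,0,0,0,0,0.54,0,0,0,0,0,0,0.54,0,0,0,0,0,0,0.54,0,0,0])

```text
time: 4.9
tool_pos: [690.4, 7.9, 79.6]
tcp_rot: [3.141, -0.0, 3.014]
contact_force: [0.5, 0.3, -0.4]
grip_width: 36.7
finger_force: 0.0
```

```bash
python3 - <<'E'
from mv import *
o=bot.get_obs();print(o['tool_pos'],o['grip_width'],o['finger_force'])
g=R.from_euler('z',-JY).apply(o['tool_pos']-JO);print(g)
r=g[0]-145
for th in np.arange(.15,1.27,.15): print(round(th,2),'toolx',round(r*(1-np.cos(th))/100,3),'z',-round(r*np.sin(th)/100,3))
for th in (1.2,1.23): print(round(th,2),'toolx',round(r*(1-np.cos(th))/100,3),'z',-round(r*np.sin(th)/100,3))
E
```

```text
[690.40217616   7.88657861  79.64405273] 36.68127378835602 0.0
[218.74784539  -2.00650736  79.64405273]
0.15 toolx 0.008 z -0.11
0.3 toolx 0.033 z -0.218
0.45 toolx 0.073 z -0.321
0.6 toolx 0.129 z -0.416
0.75 toolx 0.198 z -0.503
0.9 toolx 0.279 z -0.578
1.05 toolx 0.371 z -0.64
1.2 toolx 0.47 z -0.687
1.2 toolx 0.47 z -0.687
1.23 toolx 0.491 z -0.695
```

step_arm(targets=[0,0,0.01,0,0,0,0,0,0,0.01,0,0,0,0,0,0,0.01,0,0,0,0,0,0,0.01,0,0,0,0,0,0,0.01,0,0,0,0])

```text
time: 5.52
tool_pos: [690.7, 9.6, 79.7]
tcp_rot: [3.141, 0.0, 3.014]
contact_force: [0.8, 4.4, -0.6]
grip_width: 17.4
finger_force: 30.0
```

step_arm(targets=[0,0.003,0,-0.06,0,0,0,0,0.008,0,-0.11,0,0,0,0,0.02,0,-0.165,0,0,0,0,0.033,0,-0.22,0,0,0,0,0.05,0,-0.27,0,0,0,0,0.073,0,-0.32,0,0,0,0,0.1,0,-0.37,0,0,0,0,0.129,0,-0.416,0,0,0])

```text
time: 6.52
tool_pos: [677.6, 11.3, 119.8]
tcp_rot: [3.14, -0.001, 3.014]
contact_force: [3.0, 4.6, -8.8]
grip_width: 17.9
finger_force: 30.0
```

step_arm(targets=[0,0.033,0,-0.045,0,0,0,0,0.069,0,-0.087,0,0,0,0,0.11,0,-0.125,0,0,0,0,0.15,0,-0.162,0,0,0,0,0.195,0,-0.195,0,0,0,0,0.242,0,-0.224,0,0,0,0,0.292,0,-0.249,0,0,0,0,0.345,0,-0.271,0,0,0,0,0.372,0,-0.28,0,0,0,0,0.372,0,-0.28,0,0,0])

```text
time: 7.78
tool_pos: [641.7, 15.9, 149.0]
tcp_rot: [3.14, 0.002, 3.014]
contact_force: [4.7, 5.1, -4.9]
grip_width: 17.7
finger_force: 30.0
```

```bash
python3 - <<'E'
from mv import *
o=bot.get_obs();g=R.from_euler('z',-JY).apply(o['tool_pos']-JO);print(g,np.arctan2(g[2]-6-74,g[0]-145),np.hypot(g[2]-80,g[0]-145),o['contact_force'])
im,P=cloud('side');cv2.imwrite('pics/s1.png',im[120:280,180:380])
# arm highest point, jig x of points near pivot
Q=R.from_euler('z',-JY).apply(np.nan_to_num(P.reshape(-1,3)-JO,nan=-999))
c=(abs(Q[:,1])<12)&(Q[:,2]>85)&(Q[:,2]<170)&(Q[:,0]>0)&(Q[:,0]<160);q=Q[c];print(len(q),np.percentile(q,[1,50,99],axis=0).round())
E
```

```text
[169.46757235  -0.28368171 148.99682094] 1.2300126717620175 73.20671688695562 [ 4.67681092  5.0719729  -4.85020681]
175 [[ 82. -12.  87.]
 [107.   4. 128.]
 [160.  12. 160.]]
```

```bash
python3 - <<'E'
from mv import *
D=np.load('top0.npz')['P'];b=D[125:205,120:235];print('toolbox top',np.nanpercentile(b[...,2],98))
o=bot.get_obs();p=o['tool_pos']
plan([(p+[0,0,97],None),((570,180,240),down(2.984)),((480,399,150),None),((480,399,40),None)],o)
E
```

```text
toolbox top 111.32787348498914
[-0.002  0.001 -0.97 ] [0. 0. 0.] rows 2 -> [642.  16. 246.]
[0.46  0.768 0.03 ] [0.002 0.003 0.038] rows 2 -> [606.  98. 243.]
[0.483 0.754 0.03 ] [0. 0. 0.] rows 2 -> [570. 180. 240.]
[0.411 0.674 0.3  ] [0. 0. 0.] rows 2 -> [540. 253. 210.]
[0.411 0.674 0.3  ] [0. 0. 0.] rows 2 -> [510. 326. 180.]
[0.411 0.674 0.3  ] [0. 0. 0.] rows 2 -> [480. 399. 150.]
[ 0.   -0.    0.55] [0. 0. 0.] rows 1 -> [480. 399.  95.]
[ 0.   -0.    0.55] [0. 0. 0.] rows 1 -> [480. 399.  40.]
```

step_arm(targets=[1,0,0,0,0,0,0,1,0,0,0,0,0,0,1,0,0,0,0,0,0,1,0,0,0,0,0,0,1,0,0,0,0,0,0,1,0,0,-0.97,0,0,0,1,0,0,-0.97,0,0,0,1,0,0,-0.97,0,0,0])

```text
time: 8.82
tool_pos: [642.2, 15.1, 250.1]
tcp_rot: [3.141, 0.007, 3.014]
contact_force: [-0.2, -0.9, 0.3]
grip_width: 90.4
finger_force: 0.0
```

step_arm(targets=[1,0.46,0.77,0.03,0,0,0.038,1,0.46,0.77,0.03,0,0,0.038,1,0.46,0.77,0.03,0,0,0.038])

```text
time: 9.2
tool_pos: [603.8, 99.2, 242.2]
tcp_rot: [-3.141, -0.002, 2.987]
contact_force: [0.9, -0.2, 0.6]
grip_width: 91.5
finger_force: 0.0
```

step_arm(targets=[1,0.48,0.75,0.03,0,0,0,1,0.48,0.75,0.03,0,0,0,1,0.48,0.75,0.03,0,0,0])

```text
time: 9.57
tool_pos: [569.0, 179.7, 239.6]
tcp_rot: [-3.141, -0.001, 2.986]
contact_force: [0.5, -0.2, -0.2]
grip_width: 91.9
finger_force: 0.0
```

step_arm(targets=[1,0.41,0.68,0.15,0,0,0,1,0.41,0.68,0.15,0,0,0,1,0.41,0.68,0.15,0,0,0])

```text
time: 9.95
tool_pos: [539.9, 252.3, 224.8]
tcp_rot: [-3.141, -0.0, 2.985]
contact_force: [0.0, -0.8, -0.2]
grip_width: 91.9
finger_force: 0.0
```

step_arm(targets=[1,0.41,0.68,0.15,0,0,0,1,0.41,0.68,0.15,0,0,0,1,0.41,0.68,0.15,0,0,0])

```text
time: 10.32
tool_pos: [510.4, 325.7, 210.2]
tcp_rot: [-3.141, 0.0, 2.985]
contact_force: [1.3, -0.9, -0.4]
grip_width: 92.2
finger_force: 0.0
```

step_arm(targets=[1,0.41,0.68,0.15,0,0,0,1,0.41,0.68,0.15,0,0,0,1,0.41,0.68,0.15,0,0,0,1,0.41,0.68,0.15,0,0,0])

```text
time: 10.82
tool_pos: [481.3, 398.3, 195.8]
tcp_rot: [-3.141, 0.001, 2.983]
contact_force: [0.2, 0.4, 0.1]
grip_width: 91.9
finger_force: 0.0
```

```bash
python3 - <<'E'
from mv import *
from fit import rect
o=bot.get_obs();print(o['tool_pos'],o['tcp_rot'],o['contact_force'])
im,P=cloud('wrist');cv2.imwrite('pics/w2.png',im)
Q=P.reshape(-1,3);Q=Q[(Q[:,2]>36)&(Q[:,2]<52)&(abs(Q[:,1]-400)<70)&(Q[:,0]>370)&(Q[:,0]<570)];print(len(Q),rect(Q),np.median(Q[:,2]),Q.min(0),Q.max(0))
c,T=Twc('wrist',o)
# lever check with top camera
im,P=cloud('top');cv2.imwrite('pics/t2.png',im)
Q=R.from_euler('z',-JY).apply(np.nan_to_num(P.reshape(-1,3)-JO,nan=-999))
q=Q[(abs(Q[:,1])<20)&(Q[:,2]>105)&(Q[:,2]<200)&(Q[:,0]>0)&(Q[:,0]<260)];print(np.percentile(q,[2,50,98],axis=0).round())
plan([((480,399,95),down(2.984)),((480,399,40),None)],o)
E
```

```text
[481.26780099 398.27590283 195.79821218] [-3.14140880e+00  1.03354642e-03  2.98251729e+00] [0.21001622 0.37140196 0.07669968]
13141 (array([467.6, 401.5]), array([ 58.3, 158.4]), 80.92) 43.48693380288756 [384.94032223 361.10067366  40.73039611] [550.14606729 442.26608197  46.0410734 ]
[[ 84. -10. 107.]
 [161.   0. 149.]
 [189.  10. 170.]]
[0.007 0.003 0.504] [-0.     0.001 -0.002] rows 1 -> [481. 399. 145.]
[0.007 0.003 0.504] [0. 0. 0.] rows 1 -> [480. 399.  95.]
[ 0.   -0.    0.55] [0. 0. 0.] rows 1 -> [480. 399.  40.]
```

View pics/w2.png

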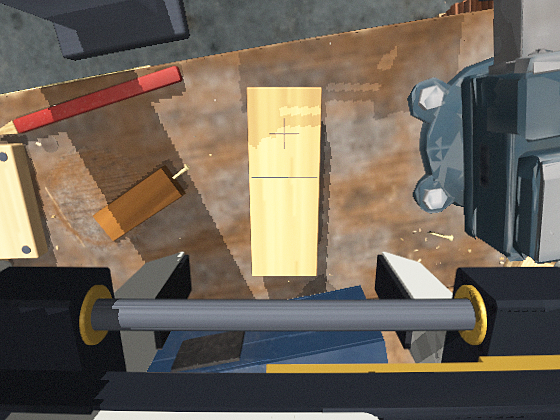

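The rail is centred at (285,180) and square in the view, with its lap, marked by a cross, towards the robot. The vise is off to the right and the toolbox lies beyond, so I'll check clearance for the gripper body.

```bash
python3 - <<'E'
from mv import *
for f in('top0.npz','side0.npz'):
    P=np.load(f)['P'].reshape(-1,3);Q=R.from_euler('z',0.157).apply(np.nan_to_num(P-[480,399,0],nan=-999))
    c=(abs(Q[:,0])<60)&(abs(Q[:,1])<125)&(Q[:,2]>10)&(abs(Q[:,1])>35)&(Q[:,2]<200);q=Q[c];print(f,len(q),q[np.argsort(-q[:,2])][:3].round(),q.min(0) if len(q) else'')
E
```

```text
top0.npz 99 [[   4. -107.   17.]
 [ -12. -104.   17.]
 [  -3. -110.   17.]] [ -24.07362396 -124.93204443   10.11129769]
side0.npz 79 [[  -9. -104.   20.]
 [ -18. -112.   18.]
 [  -4.  -96.   17.]] [ -27.67708885 -124.60923499   10.11671339]
```

step_arm(targets=[1,0.01,0,0.9,0,0,0,1,0.01,0,0.9,0,0,0,1,0.01,0,0.9,0,0,0])

```text
time: 11.3
tool_pos: [478.5, 398.4, 103.4]
tcp_rot: [-3.138, -0.003, 2.983]
contact_force: [0.1, 0.1, 0.3]
grip_width: 91.5
finger_force: 0.0
```

step_arm(targets=[1,0,0.01,0.4,0,0,0,1,0,0.01,0.65,0,0,0,1,0,0.01,0.65,0,0,0,0,0,0.01,0.65,0,0,0,0,0,0.01,0.65,0,0,0,0,0,0.01,0.65,0,0,0,0,0,0.01,0.65,0,0,0,0,0,0.01,0.65,0,0,0,0,0,0.01,0.65,0,0,0])

```text
time: 12.42
tool_pos: [479.2, 400.9, 41.0]
tcp_rot: [-3.141, 0.0, 2.984]
contact_force: [-1.1, -2.9, 6.4]
grip_width: 57.7
finger_force: 30.0
```

```bash
python3 - <<'E'
from mv import *
o=bot.get_obs();print(o['tool_pos'],o['tcp_rot'],o['grip_width'],o['finger_force'],o['contact_force'])
print(R.from_euler('z',0.157).apply(o['tool_pos']-np.array([467.7,401.4,0])))
p=o['tool_pos']
# desired above place: rail origin at jig (-3,3); grip at rail x 12
plan([(p+[0,0,97],None),(J(9,4,130),down(np.pi+JY)),(J(9,4,62),None)],o)
E
```

```text
[479.24900464 400.85060904  40.96627734] [-3.14146176e+00  2.80029372e-04  2.98397942e+00] 57.65746543015808 29.983967542648315 [-1.13386103 -2.93530163  6.44578311]
[11.49286153  1.26312012 40.96627734]
[-0.   -0.   -0.97] [0. 0. 0.] rows 2 -> [479. 401. 138.]
[-0.151 -0.888  0.02 ] [-0.     0.    -0.038] rows 2 -> [480. 311. 136.]
[-0.125 -0.892  0.02 ] [0. 0. 0.] rows 2 -> [481. 221. 134.]
[-0.125 -0.892  0.02 ] [0. 0. 0.] rows 2 -> [482. 131. 132.]
[-0.125 -0.892  0.02 ] [0. 0. 0.] rows 2 -> [483.  41. 130.]
[-0.   -0.    0.68] [0. 0. 0.] rows 2 -> [483.  41.  62.]
```

step_arm(targets=[0,0,0,-0.4,0,0,0,0,0,0,-0.97,0,0,0,0,0,0,-0.97,0,0,0,0,0,0,-0.97,0,0,0])

```text
time: 12.92
tool_pos: [478.4, 400.6, 136.0]
tcp_rot: [-3.14, -0.002, 2.984]
contact_force: [-0.6, -0.3, -3.4]
grip_width: 58.0
finger_force: 30.0
```

step_arm(targets=[0,-0.06,-0.44,0,0,0,-0.038,0,-0.129,-0.886,0,0,0,-0.038,0,-0.129,-0.886,0,0,0,-0.038])

```text
time: 13.3
tool_pos: [476.7, 308.4, 134.9]
tcp_rot: [-3.138, -0.005, 3.011]
contact_force: [0.5, 0.4, -3.8]
grip_width: 57.9
finger_force: 30.0
```

step_arm(targets=[0,-0.1,-0.6,0,0,0,0,0,-0.1,-0.89,0,0,0,0,0,-0.1,-0.89,0,0,0,0])

```text
time: 13.68
tool_pos: [475.8, 220.7, 135.9]
tcp_rot: [-3.14, -0.003, 3.011]
contact_force: [-0.0, 1.5, -3.8]
grip_width: 57.7
finger_force: 30.0
```

step_arm(targets=[0,-0.1,-0.6,0,0,0,0,0,-0.1,-0.89,0,0,0,0,0,-0.1,-0.89,0,0,0,0])

```text
time: 14.05
tool_pos: [474.9, 132.0, 136.5]
tcp_rot: [-3.142, -0.002, 3.012]
contact_force: [-1.2, -0.0, -3.5]
grip_width: 57.8
finger_force: 30.0
```

step_arm(targets=[0,-0.1,-0.5,0,0,0,0,0,-0.1,-0.89,0,0,0,0,0,-0.1,-0.89,0,0,0,0,0,-0.1,-0.89,0,0,0,0])

```text
time: 14.55
tool_pos: [474.0, 44.2, 137.0]
tcp_rot: [3.141, -0.0, 3.014]
contact_force: [0.6, -0.8, -3.4]
grip_width: 57.9
finger_force: 30.0
```

```bash
python3 - <<'E'
from mv import *
o=bot.get_obs();print(o['tool_pos'],o['tcp_rot'],o['grip_width'],o['finger_force'],o['contact_force'])
print(R.from_euler('z',-JY).apply(o['tool_pos']-JO))
plan([(J(0,5,62),down(np.pi+JY))],o)
im,P=cloud('side');cv2.imwrite('pics/s3.png',cv2.resize(im[130:330,180:430],None,fx=3,fy=3,interpolation=2))
E
```

```text
[474.041796    44.15099409 136.98181077] [ 3.14082491e+00 -3.22514676e-04  3.01428290e+00] 57.85349013956222 29.980429708957672 [ 0.63041026 -0.84437087 -3.43751127]
[ -0.4717094    6.34266826 136.98181077]
[-0.005 -0.014  0.75 ] [ 0.001 -0.     0.001] rows 2 -> [474.  43.  62.]
```

View pics/s3.png

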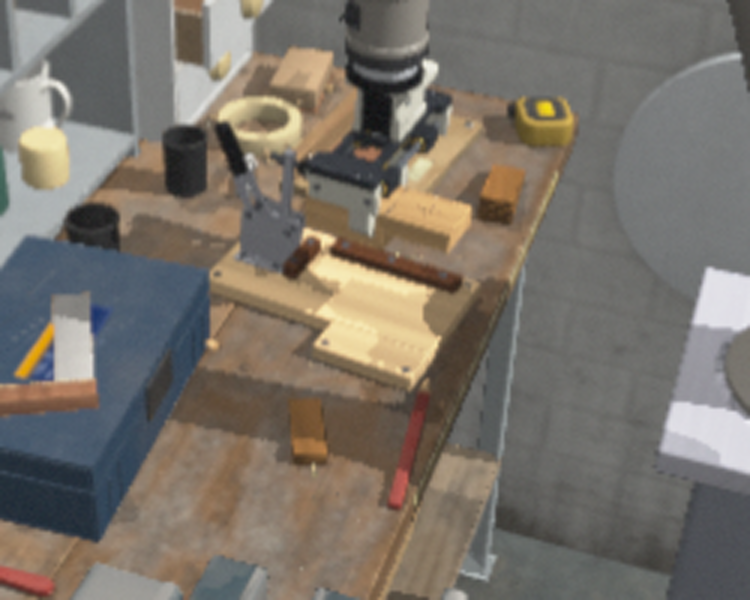

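The side view shows the lever upright at (235,160) with the clamp arm clear at (287,185). The rail is level in the gripper at (425,215), with the lap towards the robot.

step_arm(targets=[0,0,-0.01,0.4,0,0,0,0,0,-0.01,0.7,0,0,0,0,0,-0.01,0.74,0,0,0,0,0,-0.01,0.77,0,0,0,0,0,-0.01,0.77,0,0,0,0,0,-0.01,0.78,0,0,0,0,0,-0.01,0.78,0,0,0])

```text
time: 15.48
tool_pos: [473.9, 41.8, 59.8]
tcp_rot: [3.141, 0.001, 3.014]
contact_force: [0.3, 0.5, -4.4]
grip_width: 57.6
finger_force: 30.0
```

step_arm(targets=[0,-0.03,0,0,0,0,0,0,-0.06,0,0,0,0,0,0,-0.09,0,0,0,0,0,0,-0.09,0,0,0,0,0])

```text
time: 15.98
tool_pos: [482.8, 40.7, 59.3]
tcp_rot: [3.141, 0.0, 3.014]
contact_force: [-0.2, -1.0, -3.2]
grip_width: 57.8
finger_force: 30.0
```

```bash
cat > st.py <<'E'
from mv import *
o=bot.get_obs();print(o['time'],R.from_euler('z',-JY).apply(o['tool_pos']-JO).round(2),o['tcp_rot'].round(4),o['grip_width'],o['finger_force'],'Fjig',R.from_euler('z',-JY).apply(o['contact_force']).round(1))
E
python3 st.py
```

```text
15.975 [ 8.69  3.99 59.28] [3.1415e+00 2.0000e-04 3.0136e+00] 57.8058776437957 29.980305433273315 Fjig [-0.  -1.  -3.2]
```

step_arm(targets=[0,-0.01,-0.01,0,0,0,0,0,-0.02,-0.02,0,0,0,0,0,-0.03,-0.03,0,0,0,0,0,-0.03,-0.03,0,0,0,0])

```text
time: 16.48
tool_pos: [485.1, 37.3, 59.3]
tcp_rot: [3.142, 0.0, 3.014]
contact_force: [0.3, -0.1, -3.7]
grip_width: 57.8
finger_force: 30.0
```

```bash
python3 st.py
```

```text
16.475 [11.42  0.92 59.31] [3.1415 0.     3.0136] 57.84326184319387 29.98037427663803 Fjig [ 0.3 -0.  -3.7]
```

step_arm(targets=[0,-0.01,0,0,0,0,0,0,-0.02,0,0,0,0,0,0,-0.02,0,0,0,0,0])

```text
time: 16.85
tool_pos: [485.5, 37.3, 59.1]
tcp_rot: [-3.141, -0.004, 3.014]
contact_force: [-6.6, 0.2, -1.1]
grip_width: 58.0
finger_force: 30.0
```

step_arm(targets=[0,0,-0.01,0,0,0,0,0,0,-0.015,0,0,0,0,0,0,-0.015,0,0,0,0])

```text
time: 17.23
tool_pos: [485.4, 36.7, 59.1]
tcp_rot: [3.141, -0.003, 3.015]
contact_force: [-4.0, 5.1, -0.6]
grip_width: 57.6
finger_force: 30.0
```

```bash
python3 st.py
```

```text
17.225 [11.78  0.37 59.12] [ 3.1407 -0.0032  3.0149] 57.63196952668467 29.958572387695312 Fjig [-4.6  4.6 -0.6]
```

step_arm(targets=[0,0,0,0.006,0,0,0,0,-0.005,-0.005,0.012,0,0,0,0,-0.01,-0.01,0.012,0,0,0,0,-0.01,-0.01,0.012,0,0,0])

```text
time: 17.73
tool_pos: [485.4, 36.6, 59.0]
tcp_rot: [3.14, -0.005, 3.015]
contact_force: [-13.3, 11.6, 14.3]
grip_width: 57.7
finger_force: 30.0
```

```bash
python3 st.py
```

```text
17.725 [11.8   0.32 58.95] [ 3.1396 -0.0046  3.0147] 57.73465558060281 29.96800661087036 Fjig [-14.6   9.8  14.3]
```

step_arm(targets=[0,0.005,0.005,-0.008,0,0,0,1,0.005,0.005,-0.008,0,0,0,1,0.005,0.005,-0.008,0,0,0,1,0.005,0.005,-0.008,0,0,0,1,0.005,0.005,-0.008,0,0,0,1,0.005,0.005,-0.3,0,0,0,1,0.005,0.005,-0.8,0,0,0,1,0.005,0.005,-0.8,0,0,0])

```text
time: 18.73
tool_pos: [489.6, 34.8, 141.4]
tcp_rot: [3.141, 0.008, 3.014]
contact_force: [-0.2, 0.3, -0.9]
grip_width: 91.5
finger_force: 0.0
```

step_arm(targets=[1,0,0,-0.8,0,0,0,1,0,0,-0.8,0,0,0,1,0,0,-0.8,0,0,0])

```text
time: 19.1
tool_pos: [487.7, 34.9, 218.5]
tcp_rot: [3.141, 0.002, 3.014]
contact_force: [-0.5, 0.4, 0.2]
grip_width: 91.4
finger_force: 0.0
```

```bash
python3 st.py; python3 - <<'E'
from mv import *
from fit import rect
o=bot.get_obs()
for n in('wrist','top'):
    im,P=cloud(n);cv2.imwrite(f'pics/{n}4.png',im)
    Q=R.from_euler('z',-JY).apply(np.nan_to_num(P.reshape(-1,3)-JO,nan=-999))
    q=Q[(Q[:,2]>56)&(Q[:,2]<68)&(Q[:,0]>-110)&(Q[:,0]<95)&(abs(Q[:,1])<50)]
    if len(q): print(n,len(q),rect(q),np.percentile(q,[1,50,99],axis=0).round(1).tolist())
    s=Q[(Q[:,2]>31)&(Q[:,2]<40)&(Q[:,0]>78)&(Q[:,0]<110)&(abs(Q[:,1])<50)]
    if len(s): print('stop',np.percentile(s,[2,50],axis=0).round(1).tolist())
    f=Q[(Q[:,2]>26)&(Q[:,2]<34)&(Q[:,0]>-80)&(Q[:,0]<70)&(Q[:,1]>-60)&(Q[:,1]<-20)]
    if len(f): print('fence',np.percentile(f,[2,50,98],axis=0).round(1).tolist())
plan([(J(171,0,225),down(np.pi+JY)),(J(170,0,149),None)],o)
E
```

```text
19.1 [ 14.29  -1.04 218.49] [3.1415e+00 2.0000e-03 3.0136e+00] 91.38850485773547 0.0 Fjig [-0.5  0.3  0.2]
wrist 12920 (array([8. , 0.1]), array([ 58.4, 173.9]), 89.89) [[-78.1, -28.1, 59.8], [-7.8, 0.3, 61.5], [79.9, 28.6, 63.4]]
stop [[93.0, -29.3, 32.5], [94.6, -3.6, 35.5]]
fence [[-76.5, -50.8, 28.0], [-11.9, -41.4, 29.5], [66.2, -32.1, 31.2]]
top 408 (array([-57.3,   0.3]), array([58., 46.]), 89.89) [[-79.7, -27.9, 56.7], [-57.6, -0.1, 61.2], [-34.9, 28.5, 65.7]]
fence [[-78.6, -50.7, 26.2], [-57.4, -41.1, 29.2], [-34.7, -31.5, 33.2]]
[-0.784  0.005 -0.031] [0.    0.003 0.   ] rows 2 -> [566.  25. 222.]
[-0.784  0.005 -0.033] [0. 0. 0.] rows 2 -> [643.  16. 225.]
[0.01 0.   0.76] [0. 0. 0.] rows 2 -> [642.  16. 149.]
```

step_arm(targets=[1,-0.78,0,-0.03,0,0,0,1,-0.78,0,-0.03,0,0,0,1,-0.78,0,-0.03,0,0,0])

```text
time: 19.58
tool_pos: [564.5, 24.9, 218.6]
tcp_rot: [-3.142, -0.004, 3.013]
contact_force: [0.1, -0.2, -0.2]
grip_width: 91.9
finger_force: 0.0
```

step_arm(targets=[1,-0.78,0.01,-0.03,0,0,0,1,-0.78,0.01,-0.03,0,0,0,1,-0.78,0.01,-0.03,0,0,0])

```text
time: 19.95
tool_pos: [641.5, 16.2, 222.4]
tcp_rot: [3.142, -0.003, 3.014]
contact_force: [0.2, -0.9, -0.3]
grip_width: 92.0
finger_force: 0.0
```

step_arm(targets=[1,0,0,0.6,0,0,0,0.4,0,0,0.76,0,0,0,0.4,0,0,0.76,0,0,0,0.4,0,0,0.76,0,0,0,0.4,0,0,0.76,0,0,0])

```text
time: 20.58
tool_pos: [643.0, 16.1, 150.1]
tcp_rot: [3.141, 0.003, 3.014]
contact_force: [-1.3, -0.3, 0.3]
grip_width: 56.4
finger_force: 0.0
```

```bash
python3 st.py
```

```text
20.575 [1.7067e+02 8.0000e-02 1.5013e+02] [3.1414 0.0033 3.0138] 56.43205093704688 0.0 Fjig [-1.3 -0.5  0.3]
```

step_arm(targets=[0,0,0,0,0,0,0,0,0,0,0,0,0,0,0,0,0,0,0,0,0,0,0,0,0,0,0,0,0,0,0,0,0,0,0,0,0,0,0,0,0,0,0,-0.082,0,0.035,0,0,0,0,-0.147,0,0.072,0,0,0,0,-0.207,0,0.116,0,0,0,0,-0.263,0,0.165,0,0,0,0,-0.314,0,0.22,0,0,0,0,-0.36,0,0.279,0,0,0,0,-0.399,0,0.343,0,0,0,0,-0.431,0,0.41,0,0,0,0,-0.431,0,0.41,0,0,0])

```text
time: 22.45
tool_pos: [685.5, 10.5, 106.3]
tcp_rot: [3.142, 0.001, 3.014]
contact_force: [2.7, -1.5, -0.2]
grip_width: 17.8
finger_force: 30.0
```

```bash
python3 st.py
```

```text
22.45 [ 2.1351e+02 -9.0000e-02  1.0634e+02] [3.1416e+00 7.0000e-04 3.0136e+00] 17.76307937839704 30.000019669532776 Fjig [ 2.9 -1.1 -0.2]
```

step_arm(targets=[0,-0.022,0,0.05,0,0,0,0,-0.04,0,0.11,0,0,0,0,-0.05,0,0.17,0,0,0,0,-0.055,0,0.22,0,0,0,0,-0.057,0,0.25,0,0,0,0,-0.058,0,0.27,0,0,0,0,-0.058,0,0.285,0,0,0,0,-0.058,0,0.285,0,0,0])

```text
time: 23.45
tool_pos: [691.6, 9.7, 79.2]
tcp_rot: [3.142, 0.003, 3.014]
contact_force: [0.6, -2.4, 6.2]
grip_width: 17.6
finger_force: 30.0
```

```bash
python3 st.py
```

```text
23.45 [ 2.1973e+02 -6.0000e-02  7.9230e+01] [3.1416e+00 2.6000e-03 3.0136e+00] 17.573803194225572 30.000907480716705 Fjig [ 0.9 -2.3  6.2]
```

step_arm(targets=[0,0,0,0.02,0,0,0,0,0,0,0.02,0,0,0,0.6,0,0,0.0,0,0,0,0.6,0,0,0,0,0,0,0.6,0,0,0,0,0,0,0.6,0,0,-0.4,0,0,0,0,0,0,-0.4,0,0,0,0,0,0,-0.4,0,0,0,0,0,0,-0.4,0,0,0,0,0,0,-0.4,0,0,0,0,0,0,-0.4,0,0,0,0,0,0,-0.4,0,0,0,0,0,0,-0.4,0,0,0])

```text
time: 25.08
tool_pos: [690.7, 9.9, 118.6]
tcp_rot: [3.142, 0.0, 3.014]
contact_force: [0.8, -0.5, 0.6]
grip_width: 0.4
finger_force: 0.0
```

```bash
python3 st.py; python3 - <<'E'
from mv import *
im,P=cloud('wrist');cv2.imwrite('pics/w5.png',im)
Q=R.from_euler('z',-JY).apply(np.nan_to_num(P.reshape(-1,3)-JO,nan=-999))
q=Q[(Q[:,0]>185)&(Q[:,0]<252)&(abs(Q[:,1])<7)&(Q[:,2]>60)&(Q[:,2]<115)]
if len(q): print(len(q),np.percentile(q,[2,50,98],axis=0).round(1).tolist(),np.polyfit(q[:,0],q[:,2],1))
E
```

```text
25.075 [2.1876e+02 4.0000e-02 1.1860e+02] [3.1415 0.     3.0137] 0.4080667795351758 0.0 Fjig [ 0.9 -0.3  0.6]
1992 [[185.8, -6.7, 78.6], [204.1, -0.1, 81.3], [212.5, 6.6, 112.9]] [  0.6906769  -51.82443156]
```

step_arm(targets=[0,0,0,0.09,0,0,0,0,0,0,0.115,0,0,0,0,0,0,0.125,0,0,0,0,0,0,0.13,0,0,0,0,0,0,0.13,0,0,0])

```text
time: 25.75
tool_pos: [690.3, 10.0, 107.0]
tcp_rot: [-3.142, -0.0, 3.014]
contact_force: [-4.5, -0.5, 10.0]
grip_width: 0.3
finger_force: 5.0
```

```bash
python3 st.py
```

```text
25.75 [2.1843e+02 3.0000e-02 1.0700e+02] [-3.1415e+00 -1.0000e-04  3.0139e+00] 0.32732555319260387 4.950330438441597 Fjig [-4.4 -1.  10. ]
```

step_arm(targets=[0,0,0,0.01,0,0,0,0,0,0,0.01,0,0,0,0,0,0,-0.4,0,0,0,0,0,0,-0.95,0,0,0,0,0,0,-0.95,0,0,0,0,0,0,-0.95,0,0,0])

```text
time: 26.5
tool_pos: [690.3, 9.9, 199.9]
tcp_rot: [3.142, -0.001, 3.014]
contact_force: [0.2, 0.4, -0.8]
grip_width: 0.5
finger_force: 0.0
```

```bash
python3 st.py; python3 - <<'E'
from mv import *
P=np.load('top0.npz')['P'].reshape(-1,3);Q=R.from_euler('z',-.08).apply(np.nan_to_num(P-[396.7,-186,0],nan=-999))
q=Q[(abs(Q[:,0])<110)&(abs(Q[:,1])<50)&(Q[:,2]>5)];q=q[abs(q[:,0])>28];print(len(q),q[np.argsort(-q[:,2])][:4].round(), q[np.argsort(np.abs(q[:,0]))][:4].round())
o=bot.get_obs();y0=o['tcp_rot'][2]
plan([((600,-60,200),down(y0-.68)),((505,-155,200),down(1.651)),((455,-200,190),None)],o)
E
```

```text
26.5 [2.1835e+02 1.0000e-02 1.9986e+02] [ 3.1416e+00 -1.1000e-03  3.0137e+00] 0.4629858628589055 0.0 Fjig [ 0.2  0.4 -0.8]
439 [[ 97. -31.  24.]
 [107.  -2.  23.]
 [101.  15.  22.]
 [ 89. -22.  22.]] [[-42.   3.   5.]
 [ 44.   4.   5.]
 [ 68. -50.  12.]
 [ 69. -46.  14.]]
[ 0.403 -0.404 -0.   ] [-0.    -0.001  0.866] rows 4 -> [645. -25. 200.]
[ 0.059 -0.568 -0.001] [0. 0. 0.] rows 1 -> [600. -60. 200.]
[-0.015 -0.672 -0.   ] [ 0.    -0.     0.869] rows 4 -> [ 552. -108.  200.]
[-0.435 -0.512 -0.   ] [0. 0. 0.] rows 2 -> [ 505. -155.  200.]
[-0.408 -0.534  0.1  ] [0. 0. 0.] rows 2 -> [ 455. -200.  190.]
```

step_arm(targets=[0.65,0.4,-0.4,0,0,0,0.866,0.65,0.4,-0.4,0,0,0,0.866,0.65,0.4,-0.4,0,0,0,0.866,0.65,0.4,-0.4,0,0,0,0.866,0.65,0.4,-0.4,0,0,0,0.866])

```text
time: 27.12
tool_pos: [645.1, -24.6, 198.6]
tcp_rot: [-3.14, -0.003, 2.335]
contact_force: [-0.2, -0.4, -0.2]
grip_width: 45.8
finger_force: 0.0
```

step_arm(targets=[0.65,0.06,-0.57,0,0,0,0,0.65,0.06,-0.57,0,0,0,0])

```text
time: 27.38
tool_pos: [597.3, -61.0, 198.9]
tcp_rot: [-3.138, -0.004, 2.334]
contact_force: [0.2, 0.2, 1.0]
grip_width: 59.1
finger_force: 0.0
```

step_arm(targets=[0.65,-0.015,-0.67,0,0,0,0.87,0.65,-0.015,-0.67,0,0,0,0.87,0.65,-0.015,-0.67,0,0,0,0.87,0.65,-0.015,-0.67,0,0,0,0.87,0.65,-0.015,-0.67,0,0,0,0.87])

```text
time: 28.0
tool_pos: [553.5, -106.9, 200.1]
tcp_rot: [-3.141, -0.0, 1.653]
contact_force: [-0.3, 0.2, -0.6]
grip_width: 59.9
finger_force: 0.0
```

step_arm(targets=[0.65,-0.4,-0.8,0,0,0,0,0.65,-0.4,-0.8,0,0,0,0,0.65,-0.4,-0.8,0,0,0,0])

```text
time: 28.38
tool_pos: [475.9, -153.9, 200.7]
tcp_rot: [-3.141, -0.0, 1.652]
contact_force: [0.2, -0.4, 0.4]
grip_width: 60.0
finger_force: 0.0
```

step_arm(targets=[0.65,-0.4,-0.8,0,0,0,0,0.65,-0.4,-0.8,0,0,0,0,0.65,-0.4,-0.8,0,0,0,0,0.65,-0.4,-0.8,0,0,0,0])

```text
time: 28.88
tool_pos: [401.4, -199.3, 200.7]
tcp_rot: [3.14, 0.0, 1.652]
contact_force: [-0.7, -0.3, 0.2]
grip_width: 59.5
finger_force: 0.0
```

```bash
python3 - <<'E'
from mv import *
from fit import rect
o=bot.get_obs();print(o['tool_pos'],o['tcp_rot'],o['joint_positions'].round(2))
im,P=cloud('wrist');cv2.imwrite('pics/w6.png',im)
Q=np.nan_to_num(P.reshape(-1,3),nan=-999);q=Q[(Q[:,2]>7)&(Q[:,2]<50)&(abs(Q[:,0]-398)<45)&(abs(Q[:,1]+206)<85)]
print(len(q),rect(q),np.percentile(q,[1,50,99],axis=0).round(1).tolist())
A=np.c_[q[:,:2],np.ones(len(q))];print(np.linalg.lstsq(A,q[:,2],rcond=None)[0])
E
```

```text
[ 401.40102931 -199.28062386  200.72242484] [3.14046040e+00 1.40449105e-04 1.65170272e+00] [-0.63  0.26  1.8   0.    1.08 -0.71]
4756 (array([ 395.5, -205.5]), array([ 40.1, 105. ]), 4.97) [[373.3, -256.4, 12.2], [395.1, -197.7, 24.3], [417.0, -152.6, 33.6]]
[-1.93467275e-02  1.79823738e-01  6.74022202e+01]
```

View pics/w6.png

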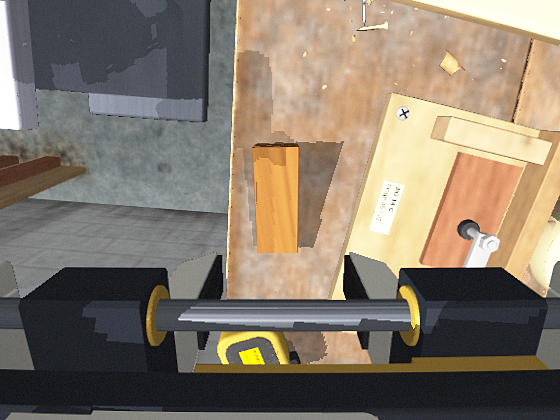

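The wrist view shows the thick wedge at (276,198), with its dark heel at the top of the picture (+y). It measures 40 x 105 mm and rises towards +y.

```bash
python3 - <<'E'
from mv import *
plan([((394.5,-185.6,105),down(1.6575)),((394.5,-185.6,28),None)])
E
```

```text
[ 0.14  -0.058  0.956] [ 0.001 -0.    -0.007] rows 2 -> [ 394. -186.  105.]
[-0.   -0.    0.77] [0. 0. 0.] rows 2 -> [ 394. -186.   28.]
```

step_arm(targets=[0.65,0.14,-0.06,0.95,0,0,-0.007,0.65,0.14,-0.06,0.95,0,0,-0.007,0.65,0.14,-0.06,0.95,0,0,-0.007])

```text
time: 29.3
tool_pos: [392.4, -184.5, 103.8]
tcp_rot: [-3.138, -0.004, 1.658]
contact_force: [-0.4, -0.4, 0.8]
grip_width: 60.0
finger_force: 0.0
```

step_arm(targets=[0.65,0,0,0.5,0,0,0,0.65,0,0,0.74,0,0,0,0.65,0,0,0.77,0,0,0,0.65,0,0,0.77,0,0,0,0,0,0,0.77,0,0,0,0,0,0,0.77,0,0,0,0,0,0,0.77,0,0,0,0,0,0,0.77,0,0,0])

```text
time: 30.3
tool_pos: [393.4, -186.3, 29.3]
tcp_rot: [3.14, 0.001, 1.656]
contact_force: [0.0, 0.4, 7.3]
grip_width: 39.8
finger_force: 30.0
```

```bash
python3 - <<'E'
from mv import *
o=bot.get_obs();print(o['time'],o['tool_pos'],o['tcp_rot'],o['grip_width'],o['finger_force'],o['contact_force'])
w=R.from_euler('z',-.087).apply(o['tool_pos']-np.array([395.5,-205.5,0]));print('in wedge',w)
g=w[1];p=o['tool_pos']
# wedge centre jig y for tip at +36: 88.5
plan([(p+[0,0,97],None),(p+[0,0,150],None),((400,0,p[2]+150),down(np.pi/2+JY)),(J(-45,88.5+g,p[2]+150),None),(J(-45,88.5+g,p[2]+19),None)],o)
E
```

```text
30.3 [ 393.41492435 -186.34027738   29.34481817] [3.14025541e+00 9.31431626e-04 1.65575902e+00] 39.774073748521694 29.965825080871582 [0.03129241 0.3842376  7.25618247]
in wedge [-0.41239578 19.26843121 29.34481817]
[-0.001  0.001 -0.97 ] [0. 0. 0.] rows 2 -> [ 393. -186.  126.]
[-0.     0.001 -0.53 ] [0. 0. 0.] rows 1 -> [ 393. -186.  179.]
[ 0.926  0.112 -0.001] [0.002 0.001 0.271] rows 2 -> [397. -93. 179.]
[ 0.928 -0.086 -0.   ] [0. 0. 0.] rows 2 -> [400.   0. 179.]
[0.773 0.116 0.   ] [0. 0. 0.] rows 2 -> [421.  75. 179.]
[ 0.773  0.116 -0.   ] [0. 0. 0.] rows 2 -> [443. 150. 179.]
[ 0.    -0.     0.655] [0. 0. 0.] rows 2 -> [443. 150. 114.]
[ 0.    -0.     0.655] [0. 0. 0.] rows 2 -> [443. 150.  48.]
```

step_arm(targets=[0,0,0,-0.3,0,0,0,0,0,0,-0.8,0,0,0,0,0,0,-0.97,0,0,0,0,0,0,-0.97,0,0,0])

```text
time: 30.8
tool_pos: [393.4, -186.4, 126.7]
tcp_rot: [3.139, 0.002, 1.656]
contact_force: [-0.3, -0.2, -1.2]
grip_width: 40.2
finger_force: 30.0
```

step_arm(targets=[0,0,0,-0.4,0,0,0,0,0,0,-0.4,0,0,0])

```text
time: 31.05
tool_pos: [393.7, -186.6, 166.4]
tcp_rot: [3.139, 0.002, 1.656]
contact_force: [-0.4, -0.2, -1.1]
grip_width: 40.0
finger_force: 30.0
```

step_arm(targets=[0,0.5,0.06,0,0,0,0.271,0,0.925,0.11,0,0,0,0.271,0,0.925,0.11,0,0,0,0.271])

```text
time: 31.42
tool_pos: [394.7, -90.3, 163.9]
tcp_rot: [-3.138, -0.002, 1.446]
contact_force: [0.4, -0.4, -1.0]
grip_width: 39.7
finger_force: 30.0
```

step_arm(targets=[0,0.6,-0.06,0,0,0,0,0,0.93,-0.09,0,0,0,0,0,0.93,-0.09,0,0,0,0])

```text
time: 31.8
tool_pos: [398.4, 1.5, 164.4]
tcp_rot: [-3.139, -0.0, 1.446]
contact_force: [-0.5, -0.1, -0.1]
grip_width: 39.8
finger_force: 30.0
```

step_arm(targets=[0,0.6,0.09,0,0,0,0,0,0.77,0.115,0,0,0,0,0,0.77,0.115,0,0,0,0])

```text
time: 32.17
tool_pos: [420.4, 75.0, 164.7]
tcp_rot: [-3.14, 0.0, 1.444]
contact_force: [-0.1, -0.5, -1.1]
grip_width: 39.7
finger_force: 30.0
```

step_arm(targets=[0,0.5,0.07,0,0,0,0,0,0.77,0.115,0,0,0,0,0,0.77,0.115,0,0,0,0,0,0.77,0.115,0,0,0,0])

```text
time: 32.67
tool_pos: [441.1, 148.7, 165.1]
tcp_rot: [-3.14, 0.001, 1.442]
contact_force: [-0.0, -0.1, -2.2]
grip_width: 39.8
finger_force: 30.0
```

```bash
python3 st.py; python3 - <<'E'
from mv import *
plan([(J(-45,107.8,80),down(np.pi/2+JY))])
im,P=cloud('side');cv2.imwrite('pics/s7.png',cv2.resize(im[130:330,180:430],None,fx=3,fy=3,interpolation=2))
E
```

```text
32.675 [-46.45 105.85 165.11] [-3.1405e+00  9.0000e-04  1.4421e+00] 39.75048369534686 29.960003793239594 Fjig [-0.  -0.1 -2.2]
[0.02  0.015 0.851] [-0.001  0.001 -0.001] rows 2 -> [443. 150.  80.]
```

View pics/s7.png

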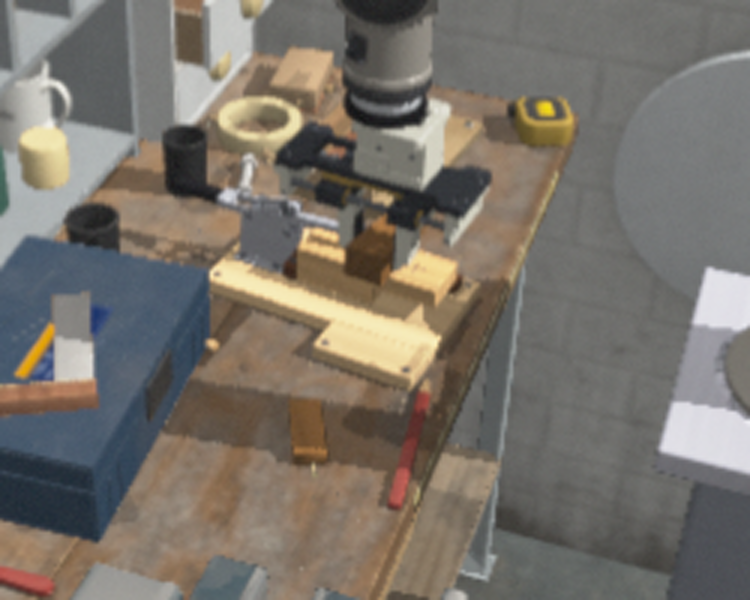

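The side view shows the lever flat at (205,190) and the clamp arm pressing on the rail. The wedge is held at (370,250) above the open side, heel towards the camera.

step_arm(targets=[0,0.02,0.015,0.5,0,0,0,0,0.02,0.015,0.85,0,0,0,0,0.02,0.015,0.85,0,0,0])

```text
time: 33.1
tool_pos: [441.4, 150.7, 78.9]
tcp_rot: [-3.136, 0.002, 1.442]
contact_force: [-0.4, -0.3, -0.6]
grip_width: 39.9
finger_force: 30.0
```

step_arm(targets=[0,0,0,0.2,0,0,0,0,0,0,0.28,0,0,0,0,0,0,0.31,0,0,0,0,0,0,0.32,0,0,0,0,0,0,0.32,0,0,0])

```text
time: 33.72
tool_pos: [443.5, 152.1, 49.1]
tcp_rot: [3.141, -0.0, 1.443]
contact_force: [-0.4, -0.4, -0.5]
grip_width: 39.8
finger_force: 30.0
```

```bash
python3 st.py
```

```text
33.725 [-44.57 109.5   49.14] [ 3.1407e+00 -3.0000e-04  1.4430e+00] 39.82166974526072 29.960094094276428 Fjig [-0.4 -0.5 -0.5]
```

step_arm(targets=[0,0,0,0.01,0,0,0,0,0,0,0.017,0,0,0,0,0,0,0.017,0,0,0,0,-0.06,0,0.017,0,0,0,0,-0.12,0,0.017,0,0,0,0,-0.18,0,0.017,0,0,0,0,-0.24,0,0.017,0,0,0,0,-0.3,0,0.017,0,0,0,0,-0.34,0,0.017,0,0,0,0,-0.37,0,0.017,0,0,0,0,-0.4,0,0.017,0,0,0,0,-0.4,0,0.017,0,0,0])

```text
time: 35.22
tool_pos: [438.6, 112.0, 47.3]
tcp_rot: [3.14, -0.001, 1.442]
contact_force: [0.1, 2.4, 6.1]
grip_width: 39.9
finger_force: 30.0
```

```bash
python3 st.py
```

```text
35.225 [-44.25  69.14  47.33] [ 3.1400e+00 -5.0000e-04  1.4424e+00] 39.94564582757038 29.962508976459503 Fjig [-0.2  2.4  6.1]
```

step_arm(targets=[0,-0.02,0,-0.003,0,0,0,0,-0.04,0,-0.003,0,0,0,0,-0.06,0,-0.003,0,0,0,0,-0.075,0,-0.003,0,0,0,0,-0.09,0,-0.003,0,0,0,0,-0.09,0,-0.003,0,0,0])

```text
time: 35.98
tool_pos: [437.1, 103.7, 47.3]
tcp_rot: [3.141, -0.001, 1.443]
contact_force: [0.8, 4.3, 4.5]
grip_width: 40.0
finger_force: 30.0
```

```bash
python3 st.py
```

```text
35.975 [-44.7   60.71  47.34] [ 3.1410e+00 -8.0000e-04  1.4426e+00] 39.9656582098486 29.96039628982544 Fjig [0.2 4.3 4.5]
```

step_arm(targets=[0,-0.01,0,0,0,0,0,0,-0.02,0,0,0,0,0,0,-0.03,0,0,0,0,0,0,-0.03,0,0,0,0,0])

```text
time: 36.48
tool_pos: [436.8, 102.0, 47.3]
tcp_rot: [3.141, -0.003, 1.442]
contact_force: [1.2, 15.0, 3.9]
grip_width: 39.8
finger_force: 30.0
```

```bash
python3 st.py
```

```text
36.475 [-44.82  59.    47.34] [ 3.1409e+00 -2.7000e-03  1.4419e+00] 39.76301116703289 29.95808243751526 Fjig [-0.8 15.   3.9]
```

step_arm(targets=[0,-0.008,0,0,0,0,0,0,-0.014,0,0,0,0,0,0,-0.014,0,0,0,0,0])

```text
time: 36.85
tool_pos: [436.7, 101.3, 47.4]
tcp_rot: [3.141, -0.004, 1.442]
contact_force: [1.5, 19.5, 3.5]
grip_width: 39.8
finger_force: 30.0
```

```bash
python3 st.py
```

```text
36.85 [-44.79  58.21  47.35] [ 3.1406 -0.0035  1.4418] 39.77223389890761 29.957706034183502 Fjig [-1.  19.5  3.5]
```

step_arm(targets=[0.65,0,0,0,0,0,0,0.65,0,0,0,0,0,0,0.65,0,0,0,0,0,0,0.65,0,0,-0.2,0,0,0,0.65,0,0,-0.7,0,0,0,0.65,0,0,-0.98,0,0,0,0.65,0,0,-0.98,0,0,0])

```text
time: 37.72
tool_pos: [437.4, 98.9, 146.9]
tcp_rot: [3.137, -0.001, 1.443]
contact_force: [-0.3, -0.3, -0.6]
grip_width: 59.9
finger_force: 0.0
```

step_arm(targets=[0,0.3,0,-0.6,0,0,0,0,0.3,0,-0.6,0,0,0,0,0.3,0,-0.6,0,0,0,0,0.3,0,-0.6,0,0,0])

```text
time: 38.22
tool_pos: [439.2, 128.3, 203.5]
tcp_rot: [-3.138, 0.001, 1.443]
contact_force: [0.3, 0.6, -0.6]
grip_width: 24.3
finger_force: 0.0
```

```bash
python3 st.py; python3 - <<'E'
from mv import *
from fit import rect
for n in('wrist','side'):
    im,P=cloud(n);cv2.imwrite(f'pics/{n}8.png',im if n=='wrist' else cv2.resize(im[130:330,180:430],None,fx=3,fy=3,interpolation=2))
    Q=R.from_euler('z',-JY).apply(np.nan_to_num(P.reshape(-1,3)-JO,nan=-999))
    q=Q[(Q[:,2]>25)&(Q[:,2]<56)&(abs(Q[:,0]+45)<35)&(Q[:,1]>33)&(Q[:,1]<115)]
    if len(q): print(n,'wedge',len(q),rect(q),np.percentile(q,[1,50,99],axis=0).round(1).tolist())
    q=Q[(Q[:,2]>57)&(Q[:,2]<68)&(Q[:,0]>-110)&(Q[:,0]<78)&(abs(Q[:,1])<50)]
    if len(q): print('rail',len(q),np.percentile(q,[1,50,99],axis=0).round(1).tolist(),np.polyfit(q[:,0],q[:,2],1).round(3),np.polyfit(q[:,1],q[:,2],1).round(3))
E
```

```text
38.225 [-45.76  85.37 203.51] [-3.1382e+00  9.0000e-04  1.4426e+00] 24.313204300623216 0.0 Fjig [ 0.2  0.7 -0.6]
wrist wedge 3003 (array([-45.6,  62.3]), array([40.1, 58.6]), 0.54) [[-65.2, 33.9, 28.4], [-45.7, 67.7, 45.8], [-26.1, 91.4, 51.8]]
rail 1454 [[-68.1, 2.1, 57.4], [-46.6, 16.5, 61.6], [-26.0, 28.7, 63.1]] [-2.0000e-03  6.1416e+01] [-3.2000e-02  6.2022e+01]
side wedge 241 (array([-40. ,  65.1]), array([56.2, 62.7]), 1.0) [[-67.5, 33.8, 25.7], [-50.8, 79.3, 43.2], [-26.5, 95.5, 54.0]]
rail 534 [[-81.3, -29.1, 57.3], [-12.8, 7.4, 61.9], [74.8, 32.8, 67.0]] [3.0000e-03 6.1857e+01] [4.0000e-03 6.1807e+01]
```

View pics/wrist8.png

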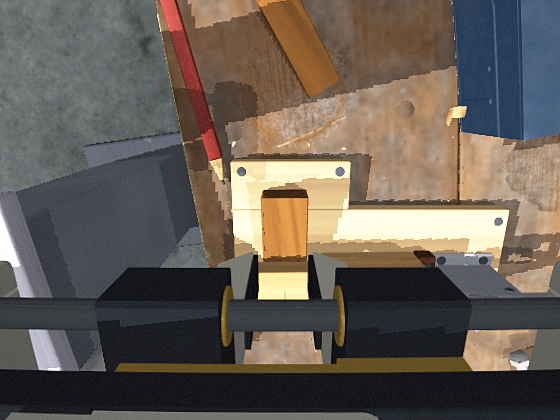

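The wrist view shows the wedge at (285,226), square to the lap and centred on it, with its heel at (285,192). It's about 42 mm in. I'll confirm it's tight with a push on the heel using closed fingers.

step_arm(targets=[0,0.29,0.01,0.3,0,0,0,0,0.29,0.01,0.8,0,0,0,0,0.29,0.01,0.8,0,0,0])

```text
time: 38.7
tool_pos: [442.2, 156.9, 122.1]
tcp_rot: [-3.133, 0.003, 1.443]
contact_force: [0.5, 0.5, 0.2]
grip_width: 0.3
finger_force: 0.0
```

step_arm(targets=[0,0,0,0.4,0,0,0,0,0,0,0.66,0,0,0,0,0,0,0.66,0,0,0,0,-0.05,0,0.66,0,0,0,0,-0.08,0,0.66,0,0,0,0,-0.1,0,0.66,0,0,0,0,-0.1,0,0.66,0,0,0])

```text
time: 39.58
tool_pos: [443.8, 147.4, 59.7]
tcp_rot: [3.141, -0.0, 1.443]
contact_force: [0.1, 0.7, -0.7]
grip_width: 0.4
finger_force: 0.0
```

```bash
python3 st.py
```

```text
39.575 [-43.63 104.9   59.7 ] [ 3.1408e+00 -3.0000e-04  1.4426e+00] 0.3992726195482439 0.0 Fjig [ 0.   0.7 -0.7]
```

step_arm(targets=[0,-0.02,-0.015,0,0,0,0,0,-0.03,-0.015,0,0,0,0,0,-0.04,-0.015,0,0,0,0,0,-0.05,-0.015,0,0,0,0,0,-0.05,-0.015,0,0,0,0])

```text
time: 40.2
tool_pos: [441.8, 144.5, 59.2]
tcp_rot: [3.141, -0.003, 1.442]
contact_force: [1.2, 13.4, -2.7]
grip_width: 0.3
finger_force: 6.0
```

```bash
python3 st.py
```

```text
40.2 [-45.29 101.77  59.23] [ 3.1408e+00 -3.0000e-03  1.4422e+00] 0.3342720491316589 6.0255032032728195 Fjig [-0.5 13.5 -2.7]
```

One slightly firmer push, then I'll back off and check.

step_arm(targets=[0,-0.01,0,0,0,0,0,0,-0.015,0,0,0,0,0,0,-0.015,0,0,0,0,0])

```text
time: 40.58
tool_pos: [442.0, 144.1, 59.4]
tcp_rot: [3.14, -0.005, 1.442]
contact_force: [1.1, 18.8, -2.6]
grip_width: 0.5
finger_force: 9.4
```

step_arm(targets=[0,0.1,0,0,0,0,0,0,0.25,0,0,0,0,0,0,0.3,0,-0.5,0,0,0,0,0.3,0,-1,0,0,0,0,0.3,0,-1,0,0,0,0,0.3,0,-1,0,0,0])

```text
time: 41.32
tool_pos: [444.7, 171.2, 158.8]
tcp_rot: [-3.141, 0.0, 1.443]
contact_force: [-0.0, 1.1, -1.0]
grip_width: 1.0
finger_force: 0.0
```

step_arm(targets=[0,0,0,-0.6,0,0,0,0,0,0,-0.6,0,0,0,0,0,0,-0.6,0,0,0,0,0,0,-0.6,0,0,0])

```text
time: 41.82
tool_pos: [444.2, 170.9, 217.4]
tcp_rot: [-3.138, 0.001, 1.443]
contact_force: [-0.1, -0.2, 0.2]
grip_width: 0.5
finger_force: 0.0
```

```bash
python3 st.py; python3 - <<'E'
from mv import *
from fit import rect
im,P=cloud('wrist')
Q=R.from_euler('z',-JY).apply(np.nan_to_num(P.reshape(-1,3)-JO,nan=-999))
q=Q[(Q[:,2]>25)&(Q[:,2]<56)&(abs(Q[:,0]+45)<35)&(Q[:,1]>33)&(Q[:,1]<115)]
print('wedge',rect(q),np.percentile(q,[1,50,99],axis=0).round(1).tolist())
im,P=cloud('side');cv2.imwrite('pics/s9.png',cv2.resize(im[130:330,180:430],None,fx=3,fy=3,interpolation=2))
Q=R.from_euler('z',-JY).apply(np.nan_to_num(P.reshape(-1,3)-JO,nan=-999))
q=Q[(Q[:,0]>190)&(Q[:,0]<250)&(abs(Q[:,1])<15)&(Q[:,2]>50)&(Q[:,2]<130)];print('lever',np.percentile(q,[2,50,98],axis=0).round(1).tolist())
E
```

```text
41.825 [-46.27 128.2  217.41] [-3.1381e+00  1.2000e-03  1.4429e+00] 0.5052227998319799 0.0 Fjig [-0.1 -0.2  0.2]
wedge (array([-45.2,  82.3]), array([18.8, 39.9]), 89.82) [[-64.7, 75.1, 25.4], [-45.3, 89.1, 49.2], [-25.8, 91.4, 52.3]]
lever [[193.1, -5.2, 67.1], [218.8, 6.6, 79.7], [247.0, 14.2, 84.3]]
```

View pics/s9.png

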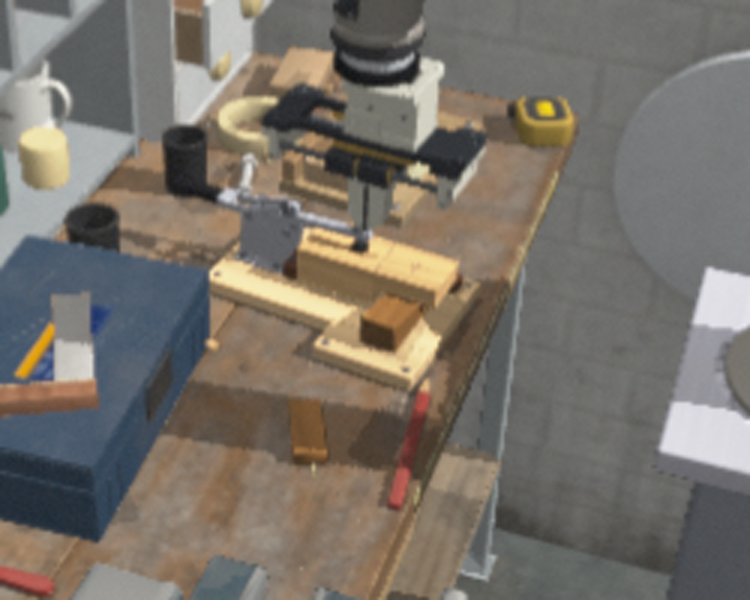

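The wedge is jammed under the lap at (390,315) and did not move under the last 19 N push. The lever is flat and clamped at (205,190), and the gripper touches nothing.

```bash
python3 -c "
from plant import bot
print(bot.close_job())"
```

```text
the job is handed in; nothing more can be done
None
```

The job is handed in at about 42 s: the rail is against the fence and end stop and clamped with the lever fully down, and the thick wedge is jammed about 42 mm in under the middle of the lap, where it held against a 19 N push.

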